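Pair the stacked flowerpots with their saucers

TASK

The four white flowerpots standing mouth down on the turntable are to be packed with their saucers: take the stack apart from the top and set each pot, still mouth down, gently into the saucer of its own shape and size, so that it sits flat inside the rim. Do not drop or tip any pot, and leave the pink bowl and the steel ruler where they are.

Things in the scene. Friction and masses are not known exactly. Their poses are not given: they have to be found in the camera images.
- pot_large_round: Large round pot, 60 mm in diameter, 52 mm high, collar 68 mm in diameter on the lowest 10 mm; 0.2-0.4 kg. White glazed, mouth down, small dark drain hole in the upper face; grip its straight walls above the collar. Origin: centre of the underside; z up. On a fixed grey turntable (230 mm disc, top 30 mm up). One large pot stands alone, 120 mm from the other, which carries the stack.
- pot_large_square: Large square pot, 58 x 58 mm, 52 mm high, collar 66 x 66 mm on the lowest 10 mm; 0.2-0.4 kg. White glazed, mouth down, small dark drain hole in the upper face; grip its straight walls above the collar. Origin: centre of the underside; z up. x and y are normal to its sides. On the turntable, alone or as the foot of the stack.
- pot_medium_round: Medium round pot, 46 mm in diameter, 46 mm high, collar 52 mm in diameter on the lowest 10 mm; 0.12-0.23 kg. White glazed, mouth down, small dark drain hole in the upper face; grip its straight walls above the collar. Origin: centre of the underside; z up. Second in the stack, on one of the large pots.
- pot_small_hex: Small hexagonal pot, 34 mm across flats, 44 mm high, collar 40 mm across flats on the lowest 10 mm; about 0.1 kg. White glazed, mouth down, small dark drain hole in the upper face; grip its straight walls above the collar. Origin: centre of the underside; z up. x is normal to a flat. Top of the stack, on the medium round pot.
- saucer_large_round: Large round saucer, 84 mm inside diameter, 92 mm outside. White glazed, fixed on the table beside the turntable. Flat floor 6 mm above the table, rim 12 mm above the table (so the rim rises 6 mm above the floor). Origin: centre of the underside, at table height; z up.
- saucer_large_square: Large square saucer, 82 x 82 mm inside, 90 x 90 mm outside; x and y axes normal to its sides. White glazed, fixed on the table beside the turntable. Flat floor 6 mm above the table, rim 12 mm above the table (so the rim rises 6 mm above the floor). Origin: centre of the underside, at table height; z up.
- saucer_medium_round: Medium round saucer, 68 mm inside diameter, 76 mm outside. White glazed, fixed on the table beside the turntable. Flat floor 6 mm above the table, rim 12 mm above the table (so the rim rises 6 mm above the floor). Origin: centre of the underside, at table height; z up.
- saucer_small_hex: Small hexagonal saucer, 56 mm across flats inside, 64 mm outside; its x axis is normal to one of the flats. White glazed, fixed on the table beside the turntable. Flat floor 6 mm above the table, rim 12 mm above the table (so the rim rises 6 mm above the floor). Origin: centre of the underside, at table height; z up.
- bowl: Pink glazed bowl, a bystander, 90 mm across and 42 mm high, standing loose on the table outside the saucers on the left (+y). Origin: centre of the underside.
- ruler: Steel ruler, a bystander, 25 x 300 x 3 mm, lying loose on the table outside the saucers on the right (-y), its length along its y axis. Origin: centre of the underside.

How it is judged:
By the outcome, as a careful person would: the job done as asked, in the order asked, and still so for the second after the job is handed in, with the robot touching nothing.
It also fails if it takes over 120 s, if anything falls off the work surface, if the arm or the gripper's body presses on something with over 40 N, if the wrist force passes 120 N, or if a joint passes its speed limit or range.

ROBOT

A 6-joint arm with a two-finger parallel gripper is mounted at the origin on the work surface. World frame = base frame: x ahead of the robot, y to its left, z up, the work surface at z = 0. Lengths are in m, angles in rad, forces in N, time in s.
With the tool pointing down it reaches from about 0.275 to 0.75 m from the base axis. Payload 10.2 kg.
Tool frame: the origin (TCP) lies midway between the tips of the shut fingers; the grasp point (between the pads) lies 19 mm behind it; z points along the fingers, y is the line along which they close (so a half turn about z gives the same grasp; the last joint's range is limited). The gripper opens to 88 mm and grips with 3 to 60 N. Pads are 18 mm wide; open, the fingers measure 123 mm over their backs; the gripper's body (75 mm by 187 mm) begins 45 mm behind the grasp point.
Start: joints at [1.081, 0.313, 1.498, -0, 1.331, -0.223], TCP at [0.138, 0.506, 0.239] pointing down, gripper open.
Joint ranges: [-2.94, 2.94], [-0.97, 2.17], [0.19, 2.56], [-1.23, 4.37], [0.02, 3.11], [-2.88, 2.88]. Speed limits (rad/s): [2.39, 2.39, 3.01, 3.14, 3.14, 3.14].

INTERFACE

Orientations are given as a unit quaternion [w, x, y, z].
In Python, from rig import * gives the robot as it stands. Calls block until the motion is done:
- move_to(position, orientation): joint-space move of the TCP to a pose.
- line_to(position, speed=0.15, rot=None, max_force=None): straight line of the TCP; rot=None keeps the orientation; speed is the mean speed in m/s. With max_force (N) it stops when the force on the tool has changed by that much, and returns True; else False.
- goto_joints(angles): joint-space move.
- command_gripper(opening, grasp_force=None): finger opening in m; grasp_force is the grip in N (None keeps the last); returns when the fingers have stopped.
- hold(seconds).
- ik(position, orientation): joint angles nearest the present ones, or None.
- capture(name): name is "side" or "top"; returns (picture, depth): 384x512x3 uint8, red, green, blue; 384x512 float32, m along the optical axis (not along the pixel's ray), 0 where there is no reading.
- camera_model(name): a dict with "vertical_fov" (degrees; the focal length in pixels is half the picture's height over the tangent of half this angle, whatever the lens; pixels are square), "cx", "cy" (the principal point, pixels), "pose" (4x4, takes a point from camera to world coordinates). Camera axes: x right, y down, z forward; pixel columns grow to the right and rows downward; lengths in m; the calibration is good to about 2 mm. A picture is of the moment at which its call begins. camera_model takes no time and is no camera call.
A pose or a line that the arm cannot do raises Unreachable and nothing moves.
- close_job(): hands the job in; it is judged then, once.
Trained networks look in the newest picture that a camera, given by its name, has taken for a name from the list of things; names that differ only in an ending like _2 or _b are one class to them, and where a whole thing is asked for, a point or a joint stands for the part that bears it (a point fixed in the world has none). Each returns a list of dicts, best first, with "confidence" (0 to 1); they miss things now and then, are a little off and sometimes report something else, mostly with a low value. They report only what shows in the picture. A call takes as long as a camera call.
- recognise(name, camera): "extent" ([left, top, right, bottom] in pixels, round what is visible of it).
- outline_of(name, camera): "pixels" (384x512 bool, what is visible of it) and "extent" ([left, top, right, bottom] in pixels, round what is visible of it).
Readings, each from a call of its own:
- get_time_s(): time.
- get_joint_positions(): joint angles.
- get_qd(): joint speeds.
- get_tau(): joint torques, N m.
- get_tcp_pos(): TCP position.
- get_orientation(): TCP orientation.
- get_wrist_force(): force on the tool from outside, world axes, zero at the start.
- get_moment(): the same for the moment, N m.
- get_finger_gap(): finger opening in m.
- get_grip_force(): force on a finger pad.
Only numpy, scipy, OpenCV 4.12 (cv2) and the standard library are available. Lean on these libraries where they do the work, as an engineer would, in place of code of your own. Each camera call takes 0.05 s, during which the arm holds its last target. There are 200 camera calls.

## Working session

There is one attempt and no reset: what is moved stays moved. The work goes in short steps, each a Python script; the robot and the scene stay as the last script left them, time stands still between calls to the robot, and variables do not carry over. Pictures are saved under pics/ and viewed, at most 14 in all, crops included, and the job is handed in when it is done.

```bash
mkdir -p pics; ls; cat > h.py <<'E'
from rig import *
import numpy as np, cv2
def cloud(cam,d):
    m=camera_model(cam);f=192/np.tan(np.radians(m["vertical_fov"])/2)
    v,u=np.mgrid[0:384,0:512]
    P=np.stack([(u-m["cx"])/f*d,(v-m["cy"])/f*d,d],-1)
    T=np.array(m["pose"]);W=P@T[:3,:3].T+T[:3,3];W[d==0]=np.nan
    return W
E
python3 - <<'E'
from h import *
for c in("top","side"):
    im,d=capture(c);cv2.imwrite(f"pics/{c}0.png",im[...,::-1]);np.save(c+"_d.npy",d)
    print(c,camera_model(c))
    W=cloud(c,d)
    for n in "pot_large_round pot_large_square pot_medium_round pot_small_hex saucer_large_round saucer_large_square saucer_medium_round saucer_small_hex bowl ruler".split():
        for r in outline_of(n,c)[:3]:
            if r["confidence"]<.3: continue
            p=W[r["pixels"]];p=p[~np.isnan(p[:,0])]
            print(n,round(r["confidence"],2),np.round(r["extent"]),np.round(np.median(p,0),3) if len(p) else None, np.round(np.percentile(p[:,2],95),3) if len(p) else None)
print(get_time_s())
E
```

```text
pics
top {'vertical_fov': 51.79060674125053, 'cx': 256.8185150711556, 'cy': 188.47046212907534, 'pose': array([[ 0.02943494, -0.9923988 ,  0.11949146,  0.39192844],
       [-0.99955958, -0.0287725 ,  0.00726563, -0.01279045],
       [-0.00377234, -0.11965269, -0.99280864,  1.19129703],
       [ 0.        ,  0.        ,  0.        ,  1.        ]])}
pot_large_round 0.59 [229. 176. 253. 187.] [0.54  0.03  0.072] 0.083
pot_large_square 0.69 [268. 184. 293. 208.] [ 0.512 -0.065  0.081] 0.085
pot_medium_round 0.66 [230. 172. 243. 182.] [0.545 0.05  0.114] 0.129
pot_small_hex 0.68 [233. 165. 252. 178.] [0.561 0.037 0.171] 0.174
saucer_large_round 0.66 [152. 200. 186. 228.] [0.454 0.25  0.006] 0.013
saucer_large_square 0.82 [326. 214. 358. 247.] [ 0.424 -0.261  0.007] 0.014
saucer_medium_round 0.91 [332. 149. 357. 175.] [ 0.626 -0.263  0.007] 0.013
saucer_medium_round 0.74 [266. 183. 290. 208.] [ 0.512 -0.065  0.081] 0.085
saucer_small_hex 0.78 [155. 157. 184. 181.] [0.582 0.267 0.006] 0.013
saucer_small_hex 0.32 [230. 169. 250. 189.] [0.542 0.027 0.07 ] 0.085
bowl 0.73 [ 96. 187. 126. 218.]
[... 852 characters left out ...]
4
pot_medium_round 0.64 [235. 188. 252. 205.] [0.563 0.062 0.106] 0.129
pot_small_hex 0.85 [235. 173. 253. 196.] [0.564 0.049 0.159] 0.174
saucer_large_round 0.7 [263. 272. 302. 308.] [0.455 0.252 0.007] 0.013
saucer_large_square 0.67 [286. 129. 313. 153.] [ 0.424 -0.259  0.007] 0.014
saucer_large_square 0.5 [248. 331. 288. 381.] [0.481 0.417 0.02 ] 0.043
saucer_medium_round 0.88 [224. 132. 248. 149.] [ 0.626 -0.262  0.007] 0.013
saucer_medium_round 0.61 [262. 274. 302. 308.] [0.454 0.252 0.007] 0.013
saucer_small_hex 0.58 [215. 277. 245. 302.] [0.582 0.267 0.007] 0.013
bowl 0.74 [246. 333. 290. 380.] [0.48  0.417 0.02 ] 0.043
ruler 0.55 [231. 103. 316. 114.] [ 0.51  -0.418  0.004] 0.007
1.1
```

View pics/top0.png

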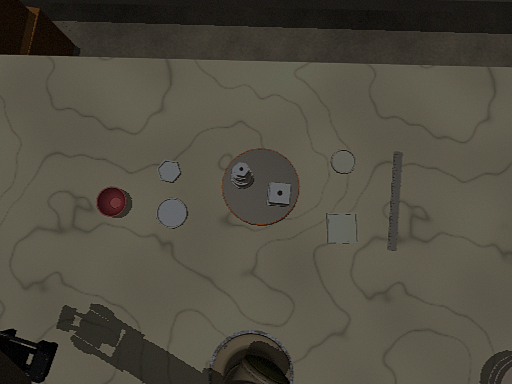

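View pics/side0.png

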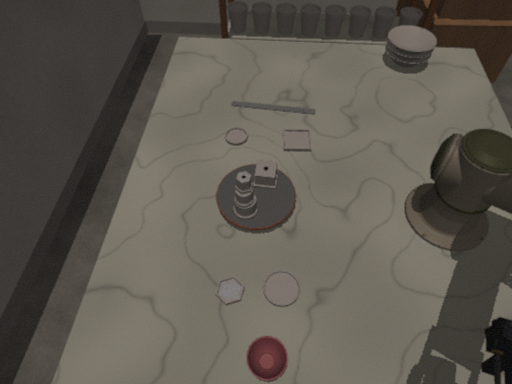

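The top view shows the stack at about (241,169), with the square pot alone at (280,194). The hex and large round saucers are on the left at (170,171) and (172,213). The medium and square saucers are on the right at (343,161) and (341,228). The side view agrees. Next I'll fit exact shapes to the height bands.

```bash
cat >> h.py <<'E'
from scipy.optimize import minimize
def shape(n,w,yaw=0):
    """outline of an n-gon w across flats (n=0: circle), x normal to a flat"""
    if n==0: n=48
    a=yaw+(np.arange(n)+.5)*2*np.pi/n
    return w/2/np.cos(np.pi/n)*np.stack([np.cos(a),np.sin(a)],-1)
def fit(cam,d,guess,n,w,z,lo,hi,R=.06):
    """fit outline at height z to the pixels with lo<height<hi near guess -> x,y,yaw,IoU"""
    W=cloud(cam,d)
    M=(W[...,2]>lo)&(W[...,2]<hi)&(np.hypot(W[...,0]-guess[0],W[...,1]-guess[1])<R)
    m=camera_model(cam);f=192/np.tan(np.radians(m["vertical_fov"])/2);T=np.linalg.inv(m["pose"])
    ys,xs=np.where(M);x0,y0=xs.min()-12,ys.min()-12;x1,y1=xs.max()+12,ys.max()+12
    S=8;Mb=cv2.resize(M[y0:y1,x0:x1].astype(np.float32),None,fx=S,fy=S,interpolation=cv2.INTER_LINEAR)>.5
    def iou(p):
        q=shape(n,w,p[2]);q=np.c_[q+p[:2],np.full(len(q),z)]@T[:3,:3].T+T[:3,3]
        uv=np.stack([q[:,0]/q[:,2]*f+m["cx"]-x0+.5,q[:,1]/q[:,2]*f+m["cy"]-y0+.5],-1)*S
        B=np.zeros(Mb.shape,np.uint8);cv2.fillPoly(B,[np.round(uv*16).astype(np.int32)],1,shift=4)
        B=B>0;return (B&Mb).sum()/(B|Mb).sum()
    c=np.nanmean(W[M],0)[:2];best=(0,)
    for y in (np.arange(6)/6*2*np.pi/n if n else [0]):
        r=minimize(lambda p:-iou([p[0],p[1],p[2]*20]),[*c,y/20],method="Nelder-Mead",options=dict(initial_simplex=[[c[0]+a,c[1]+b,(y+e)/20] for a,b,e in((0,0,0),(.004,0,0),(0,.004,0),(0,0,.15))],xatol=1e-4,fatol=1e-4))
        if -r.fun>best[0]: best=(-r.fun,r.x)
    x=best[1];return np.array([x[0],x[1],(x[2]*20)%(2*np.pi/n) if n else 0,best[0]])
E
python3 - <<'E'
from h import *
J={"hex":((.561,.037),6,.034,.172,.166,.182,.03),"square":((.512,-.065),4,.058,.082,.077,.09,.05),
"s_hex":((.582,.267),6,.064,.010,.004,.02,.06),"s_lr":((.454,.25),0,.092,.010,.004,.02,.06),"s_mr":((.626,-.263),0,.076,.010,.004,.02,.06),"s_sq":((.424,-.26),4,.09,.010,.004,.02,.07)}
for k,a in J.items():
    for c in("top","side"): print(k,c,np.round(fit(c,np.load(c+"_d.npy"),*a),4))
for c in("top","side"):
    W=cloud(c,np.load(c+"_d.npy"));t=W[(np.hypot(W[...,0]-.5,W[...,1]-.15)<.03)];print(c,"table z",t[:,2].mean(),t[:,2].std())
    t=W[(np.hypot(W[...,0]-.512,W[...,1]+.065)<.012)];print("sq top z",np.median(t[:,2]))
    im=cv2.imread(f"pics/{c}0.png")
    cr=im[155:215,220:300] if c=="top" else im[165:225,220:300]
    cv2.imwrite(f"pics/{c}crop.png",cv2.convertScaleAbs(cv2.resize(cr,None,fx=9,fy=9,interpolation=cv2.INTER_CUBIC),alpha=1.2))
a,b=[cv2.imread(f"pics/{c}crop.png")[:,:,:] for c in("top","side")]
cv2.imwrite("pics/crops.png",cv2.resize(np.vstack([a,b]),(400,600)))
for y in range(-180,180,15):
    q=ik([.56,.04,.17],[0,np.cos(np.radians(y)/2),np.sin(np.radians(y)/2),0]);print(y,None if q is None else round(q[5],2),end="; ")
E
```

```text
hex top [0.5653 0.0385 0.8686 0.9405]
hex side [0.5651 0.0398 0.8734 0.8611]
square top [ 0.5155 -0.0678  1.5087  0.9484]
square side [ 0.515  -0.0663  1.5124  0.9227]
s_hex top [0.5816 0.2664 0.9004 0.7834]
s_hex side [0.5818 0.2667 0.9078 0.8997]
s_lr top [0.4548 0.2507 0.     0.7796]
s_lr side [0.4551 0.2511 0.     0.9193]
s_mr top [ 0.6261 -0.2623  0.      0.8403]
s_mr side [ 0.6257 -0.2622  0.      0.869 ]
s_sq top [ 0.4247 -0.2602  0.0463  0.8457]
s_sq side [ 0.424  -0.2597  0.039   0.8472]
top table z -0.0004346483061874879 0.0021731057937451246
sq top z 0.08195426181541587
side table z 0.00013128316119439794 0.0016464751239698748
sq top z 0.08256055244908228
-180 -1.71; -165 -1.97; -150 -2.23; -135 -2.49; -120 -2.76; -105 None; -90 None; -75 2.74; -60 2.48; -45 2.22; -30 1.96; -15 1.7; 0 1.43; 15 1.17; 30 0.91; 45 0.65; 60 0.39; 75 0.12; 90 -0.14; 105 -0.4; 120 -0.66; 135 -0.92; 150 -1.18; 165 -1.45;
```

View pics/crops.png

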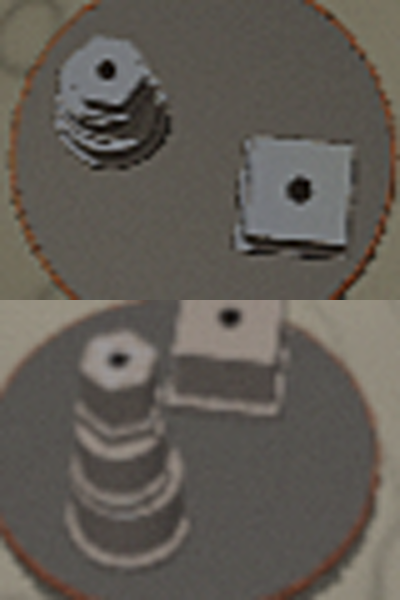

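```bash
cat >> h.py <<'E'
Q=lambda y:[0,np.cos(y/2),np.sin(y/2),0]
def pick(x,y,base,yaw,o,force,zt):
    move_to([x,y,zt],Q(yaw)); command_gripper(.088)
    line_to([x,y,base+o+.03],.12); 
    print("touch",line_to([x,y,base+o],.04,max_force=6))
    command_gripper(.01,force); hold(.2)
    print("gap",get_finger_gap(),"grip",get_grip_force(),"tcp",get_tcp_pos())
    line_to([x,y,base+o+.025],.04); line_to([x,y,zt],.12)
    print("gap",get_finger_gap(),"F",np.round(get_wrist_force(),2),get_time_s())
def place(x,y,yaw,o,zt):
    line_to([x,y,zt],.2,rot=Q(yaw))
    line_to([x,y,.006+o+.02],.12); line_to([x,y,.006+o+.005],.04); hold(.2)
    t=line_to([x,y,.006+o-.004],.01,max_force=2.5)
    p=get_tcp_pos();print("contact",t,"bottom height",p[2]-o,"gap",get_finger_gap())
    command_gripper(.088); hold(.2); line_to([x,y,.08],.06); line_to([x,y,.2],.2); print(get_time_s())
def look(tag):
    D={}
    for c in("top","side"):
        im,d=capture(c);cv2.imwrite(f"pics/{c}{tag}.png",im[...,::-1]);D[c]=d
    return D
E
python3 - <<'E'
from h import *
y=np.radians(80)
pick(.5652,.039,.128,y,.016,15,.26)
place(.5817,.2666,y+.033,.016,.26)
D=look("1")
for c in D: print(c,np.round(fit(c,D[c],(.565,.039),0,.046,.128,.122,.14,.035),4),np.round(fit(c,D[c],(.582,.2666),6,.034,.050,.044,.06,.035),4))
E
```

```text
touch False
gap 0.033960758298189044 grip 14.999926916789263 tcp [0.56522752 0.0389951  0.14401447]
gap 0.03401191957144248 F [ 0.72 -0.09 -1.09] 8.0833
contact True bottom height 0.006008402010811573 gap 0.033872811579015595
15.625
top [0.5656 0.0439 0.     0.9431] [0.5808 0.2655 0.8567 0.9409]Traceback (most recent call last):
  File "<stdin>", line 6, in <module>
  File "h.py", line 20, in fit
    ys,xs=np.where(M);x0,y0=xs.min()-12,ys.min()-12;x1,y1=xs.max()+12,ys.max()+12
                            ~~~~~~^^
    return umr_minimum(a, axis, None, out, keepdims, initial, where)
ValueError: zero-size array to reduction operation minimum which has no identity
```

```bash
python3 - <<'E'
from h import *
y=np.radians(80)
pick(.5654,.0444,.082,y,.016,20,.22)
place(.6259,-.2622,np.radians(60),.016,.22)
D=look("2")
J=[((.565,.04),0,.060,.082,.077,.09,.05),((.515,-.067),4,.058,.082,.077,.09,.05),((.582,.2666),6,.034,.050,.044,.06,.035),((.626,-.262),0,.046,.052,.046,.06,.04)]
for c in D:
    for a in J:
        try: print(c,np.round(fit(c,D[c],*a),4))
        except ValueError: print(c,a[0],"hidden")
E
```

```text
touch False
gap 0.04508411057666075 grip 19.999787975102663 tcp [0.56548746 0.04438538 0.09805651]
gap 0.04556605941798494 F [ 0.51 -0.21 -2.32] 21.3
contact True bottom height 0.006021841574457728 gap 0.04570870450169001
28.8
top [0.5639 0.0415 0.     0.9461]
top [ 0.5154 -0.0676  1.5056  0.9484]
top [0.5805 0.2656 0.9337 0.9326]
top (0.626, -0.262) hidden
side [0.5638 0.043  0.     0.9582]
side [ 0.5154 -0.0669  1.5085  0.9223]
side [0.5813 0.2665 0.9124 0.9325]
side [ 0.6239 -0.2606  0.      0.8809]
```

View pics/side2.png

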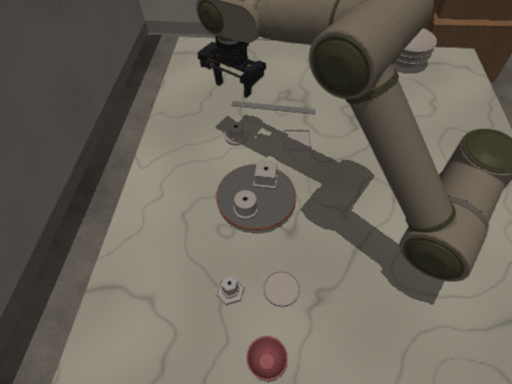

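The side view shows the hex pot in its saucer at (230,287) and the medium pot in its saucer at (235,132), with both large pots undisturbed.

```bash
python3 - <<'E'
from h import *
pick(.5638,.0423,.030,np.radians(80),.018,25,.2)
place(.455,.2509,np.radians(100),.018,.2)
D=look("3")
a=((.515,-.067),4,.058,.082,.077,.09,.05)
r=np.mean([f for f in [fit("top",D["top"],*a)]],0);print(np.round(r,4))
pick(.5153,-.0671,.030,1.508,.018,25,.2)
place(.4243,-.26,1.508+.043+np.pi/2-1.508,.018,.2)
move_to([.35,0,.35],Q(np.radians(80)))
D=look("4")
J=[((.455,.251),0,.060,.058,.053,.066,.05),((.4243,-.26),4,.058,.058,.053,.066,.05),((.582,.2666),6,.034,.050,.044,.06,.035),((.626,-.262),0,.046,.052,.046,.06,.04)]
for c in D:
    for a in J:
        try: print(c,np.round(fit(c,D[c],*a),4))
        except ValueError: print(c,a[0],"hidden")
print(get_time_s())
E
```

```text
touch False
gap 0.05905525024496693 grip 25.00012943521142 tcp [0.56390684 0.04228554 0.0481021 ]
gap 0.05928232774471911 F [ 0.46  0.5  -2.95] 35.0917
contact True bottom height 0.006094162380511931 gap 0.059576726215616875
41.7917
[ 0.5157 -0.0678  1.5101  0.9403]
touch False
gap 0.05776067390899916 grip 24.999833861365914 tcp [ 0.51539083 -0.06713009  0.04809023]
gap 0.05808168835022349 F [-0.47 -0.49 -1.8 ] 48.1417
contact True bottom height 0.006065561343782989 gap 0.057717160674924474
54.7583
top [0.4545 0.2499 0.     0.9461]
top [ 0.4241 -0.2603  0.0338  0.9439]
top [0.5807 0.2656 0.8515 0.9265]
top [ 0.6254 -0.2617  0.      0.9454]
side [0.4545 0.2509 0.     0.9675]
side [ 0.4236 -0.2587  0.0222  0.9279]
side [0.5809 0.2665 0.9128 0.9271]
side [ 0.6244 -0.2613  0.      0.8667]
56.0417
```

View pics/side4.png

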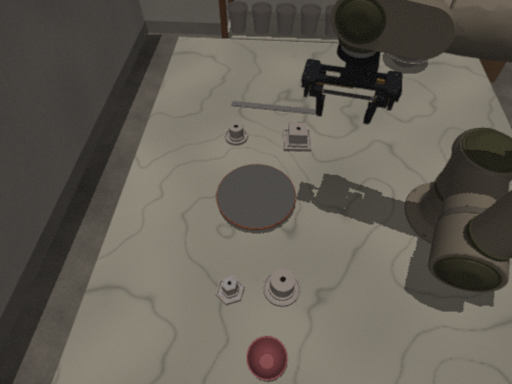

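View pics/top4.png

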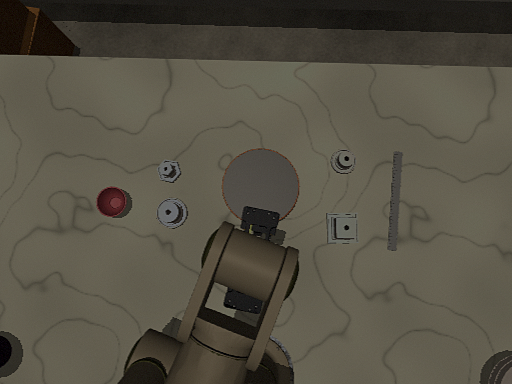

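In both views, all four pots sit centred in their own saucers: top view (169,170), (172,212), (344,160) and (343,228). The bowl at (111,202) and the ruler at (395,200) have not moved.

```bash
python3 -c "
from rig import *
print(close_job())"
```

```text
the job is handed in; nothing more can be done
None
```

All four pots are mouth down and flat in their matching saucers, unstacked from the top; the bowl and ruler are where they were, and the job was handed in at about 56 s.

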